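# Charge a valve block for its leak test

## Task

Charge the valve block on the test plate for its leak test. First swing the red vent lever to the right across its pipe until it stops (shut), and screw the one orange winged cap that was left loose clockwise, fully home; then push the green charging button fully down, hold it there for about two seconds and let it spring back up. Do not press the button while the vent or a cap is still open, do not loosen the other two caps, and leave the things lying around where they are.

Things in the scene. Friction and masses are not known exactly. Their poses are not given: they have to be found in the camera images.
- manifold: The fixed grey test plate, 200 x 284 x 8 mm, with all that is mounted on it; origin at its underside (worktop level) below the middle port; x away from the robot, y left along the row. Aluminium block 54 (x) by 230 mm (y), top at z = 48 mm, with ports at y = +80, 0, -80 mm, x = 0, each under an orange winged cap; which cap is on which port varies. Blue air bottle behind, top z = 62 mm.
- charge_top (a point): Centre of the top of the green push button, 32 mm across, at (-66, +45) mm in the plate's frame, in front of the block. Moves with the button: 69 mm above the worktop when up, 62 mm and level with its black collar (48 mm across) when fully down. An 8 mm copper tube runs from its left side round the left end of the block, below z = 41 mm.
- charge (a joint): How far the green charging button is pressed, m: 0 = up, 0.007 = fully down (hard stop). Straight down against a spring: about 1.8 N starts it, 6 N holds it fully down; it springs up by itself when released.
- vent (a joint): Angle of the vent lever, rad: 0 = shut against its stop, lever across its pipe, pointing along the plate's -y (right); 1.57 = open, lever in line with the pipe, pointing along the plate's -x (to the robot). Seen from above it shuts counter-clockwise. 0.06 N m of friction; stays where it is left.
- vent_pivot (a point): On the vent lever's vertical turning axis at the lever's mid height, 57 mm above the worktop, at (-60, -45) mm in the plate's frame. Fixed. A small round gauge, top below z = 55 mm, stands to its left at (-62, 0) mm, in front of the block.
- vent_grip (a point): Middle of the lever's red sleeve, 52 mm from the pivot; sleeve 50 mm long along this point's y, 14 mm wide along its x, 12 mm high about this point. The point's -y points away from the pivot along the lever. Beneath the sleeve there are only the pipe end (top at z = 42 mm, up to 37 mm from the pivot, on the open side), the 8 mm plate and the worktop.
- cap_a (a joint): How far cap a is unscrewed, rad: 0 = fully home against its stop, 2.6 = the most possible. Turning it clockwise seen from above makes this smaller and lowers the cap 1.6 mm per rad. About 0.1 N m turns it; it stays where it is left and cannot come off. Only one of the three caps starts loose (1.7 to 2.4).
- cap_a_top (a point): Centre of the top of orange cap a's wing, on its turning axis: an upright flat bar 42 mm long along this point's y, 13 mm thick along its x, 24 mm high below this point, on a round skirt 33 mm across. Home: wing in line with the row of caps (point y = manifold y), top 98 mm above the worktop, white line on the wing (its -y half) pointing to the white mark on the block.
- cap_b (a joint): How far cap b is unscrewed, rad: 0 = fully home against its stop, 2.6 = the most possible. Turning it clockwise seen from above makes this smaller and lowers the cap 1.6 mm per rad. About 0.1 N m turns it; it stays where it is left and cannot come off. Only one of the three caps starts loose (1.7 to 2.4).
- cap_b_top (a point): Centre of the top of orange cap b's wing, on its turning axis: an upright flat bar 42 mm long along this point's y, 13 mm thick along its x, 24 mm high below this point, on a round skirt 33 mm across. Home: wing in line with the row of caps (point y = manifold y), top 98 mm above the worktop, white line on the wing (its -y half) pointing to the white mark on the block.
- cap_c (a joint): How far cap c is unscrewed, rad: 0 = fully home against its stop, 2.6 = the most possible. Turning it clockwise seen from above makes this smaller and lowers the cap 1.6 mm per rad. About 0.1 N m turns it; it stays where it is left and cannot come off. Only one of the three caps starts loose (1.7 to 2.4).
- cap_c_top (a point): Centre of the top of orange cap c's wing, on its turning axis: an upright flat bar 42 mm long along this point's y, 13 mm thick along its x, 24 mm high below this point, on a round skirt 33 mm across. Home: wing in line with the row of caps (point y = manifold y), top 98 mm above the worktop, white line on the wing (its -y half) pointing to the white mark on the block.
- oil_filter: Bystander lying loose: a blue oil filter can, 73 mm across, 96 mm high, to the right of the plate. Origin at the centre of its underside.
- spanner_4: Bystander lying loose: a steel spanner, 209 x 36 x 7 mm, to the left in front. Origin at the centre of its underside.
- bolt_1: Bystander lying loose: a rusty hexagon bolt with a nut, 66 x 17 x 20 mm, to the right. Origin at the centre of its underside.
- cam_shaft: Bystander lying loose: a grey camshaft, 270 mm long, 36 mm thick, behind the plate. Origin at the centre of its underside.
- screwdriver_black: Bystander lying loose: a screwdriver with a black handle, 191 mm long, 26 mm thick, far to the left. Origin at the centre of its underside.
- brush: Bystander lying loose: a wooden paint brush, 186 x 34 x 12 mm, far to the left. Origin at the centre of its underside.

How it is judged:
By the outcome, as a careful person would: the job done as asked, in the order asked, and still so for the second after the job is handed in, with the robot touching nothing.
It also fails if it takes over 72 s, if anything falls off the work surface, if the arm or the gripper's body presses on something with over 40 N, if the wrist force passes 120 N, or if a joint passes its speed limit or range.

## Robot

A 7-joint arm with a two-finger parallel gripper is mounted at the origin on a cart in front of the work surface, level with it; the furniture and walls round the work are solid. World frame = base frame: x ahead of the robot, y to its left, z up, the work surface at z = 0. Lengths are in m, angles in rad, forces in N, time in s.
With the tool pointing down it reaches from about 0.35 to 0.9 m from the base axis. Payload 8.1 kg.
Tool frame: the origin (TCP) lies at the very end of the fingers, on their centre line; the grasp point (between the pads) lies 19 mm behind it (arm.tcp_to_grasp is the distance from the TCP to the grasp point, in m); z points along the fingers, y is the line along which they close (so a half turn about z gives the same grasp; the last joint's range is limited). The gripper opens to 92 mm and grips with 3 to 60 N. Pads are 19 mm wide; open, the fingers measure 130 mm over their backs; the gripper's body (75 mm by 190 mm) begins 47 mm behind the grasp point.
Start: joints at [-1.367, 0.434, 0.025, 1.573, -0.012, 1.134, -0.075], TCP at [0.189, 0.596, 0.227] pointing down, gripper open.
Joint ranges: [-2.62, 2.62], [-0.44, 2.09], [-1.27, 1.32], [0.08, 2.57], [-1.32, 4.46], [0.12, 2], [-2.74, 2.74]. Speed limits (rad/s): [2.22, 2.22, 3.01, 3.01, 3.14, 3.14, 3.14].

## Interface

Orientations are given as a rotation vector (axis times angle).
In Python, from cell import arm gives the robot as it stands.
- The arm moves only by the shell command python3 nudge.py FILE [FORCE], which reads ROWS from the file FILE. ROWS is one flat JSON list of numbers that holds 1 to 10 rows one after another, with no inner brackets; each row has 5 numbers: dx, dy, dz in shares of the most that a row can go, 1 being 50 mm, then a turn about the tool's z in a scale on which 1.0 is 2 rad, then the opening from 0.0 (shut) to 1.0 (fully open); each row shifts and turns the commanded pose from where the row before left it, along the tool's axes as they then stand; what a row does not reach is not made up. A row lasts 1/10 s, in which the tool goes at most 0.05 m and 0.15 rad, less where a joint would pass 70% of its speed; a pose out of reach is approached as far as the arm can. The fingers move at their own pace and stop on an object; FORCE is the grip in N (left out, the last holds). Time passes only in rows, so rows that do not move let the fingers close. It prints the time, the measured TCP pose, the force, the opening and the grip force at its end. Shift and turn numbers lie between -1 and 1, and a call with a number outside is refused. Input that does not fit is refused with a message, and nothing moves.
- arm.observe(): the state, without advancing time (a new reading comes with each control period).
- arm.get_image(name): name is "scene" or "top"; returns a dict with "image" (400x640x3 uint8, blue, green, red), "fx", "fy", "cx", "cy" (pixels), "cam_to_world" (4x4, takes a point from camera to world coordinates). Camera axes: x right, y down, z forward; pixel columns grow to the right and rows downward; lengths in m; the calibration is good to about 2 mm. A picture is of the moment at which its call begins. There is no depth.
- arm.sign_off(): hands the job in; it is judged then, once.
The state is a dict: "clock": time; "joints": joint angles; "dq": joint speeds; "joint_efforts": joint torques, N m; "position": TCP position; "ee_rot": TCP orientation; "force": force on the tool from outside, world axes, zero at the start; "ft_torque": the same for the moment, N m; "width": opening from 0.0 (shut) to 1.0 (fully open); "gripper_force": force on a finger pad.
Only numpy, scipy, OpenCV 4.12 (cv2) and the standard library are available. Lean on these libraries where they do the work, as an engineer would, in place of code of your own. Each camera call takes 0.05 s, during which the arm holds its last target. There are 200 camera calls.

## Working session

There is one attempt and no reset: what is moved stays moved. The work goes in short steps, Python scripts to look and compute and a shell command to move; the robot and the scene stay as the last step left them, time stands still between calls to the robot, and variables do not carry over. Pictures are saved under pics/ and viewed, at most 10 in all, crops included, and the job is handed in when it is done.

```bash
ls; mkdir -p pics; python3 - <<'E'
from cell import arm
import cv2,numpy as np
for n in ("top","scene"):
    d=arm.get_image(n); cv2.imwrite(f"pics/{n}0.png",d["image"])
    print(n,d["fx"],d["fy"],d["cx"],d["cy"]);print(np.round(d["cam_to_world"],4).tolist())
print(arm.observe())
E
```

```text
cell.py
nudge.py
pics
top 381.11993104300905 381.11993104300905 324.1051758879845 195.95731391547667
[[-0.0256, -0.9939, 0.107, 0.4907], [-0.9995, 0.0274, 0.0156, 0.0312], [-0.0184, -0.1065, -0.9941, 1.2484], [0.0, 0.0, 0.0, 1.0]]
scene 371.77439504481754 371.77439504481754 314.40175990659077 198.01973525869062
[[0.6964, -0.3506, 0.6262, -0.1852], [-0.7174, -0.3638, 0.5941, -0.716], [0.0195, -0.863, -0.5049, 0.702], [0.0, 0.0, 0.0, 1.0]]
{'clock': 0.1, 'joints': array([-1.36661941,  0.43515071,  0.02499982,  1.57401279, -0.01162366,
        1.13402773, -0.07508909]), 'dq': array([-0.00077396, -0.00179628, -0.00133012, -0.00198453, -0.00062804,
        0.00028615,  0.00014642]), 'joint_efforts': array([ 2.56236832e-03, -6.69125247e+01,  9.87832323e-01, -3.15145040e+01,
       -6.05130731e-02,  3.75697785e-02,  1.76286662e-04]), 'position': array([0.18865794, 0.59534959, 0.22602279]), 'ee_rot': array([-4.80124444e-01, -3.10458420e+00,  2.27696749e-03]), 'force': array([ 0.16101614, -0.53064556, -0.17829718]), 'ft_torque': array([ 0.04933756, -0.02389884, -0.02209302]), 'gripper_force': 0.0, 'width': 1.001771896508762}
```

View pics/top0.png

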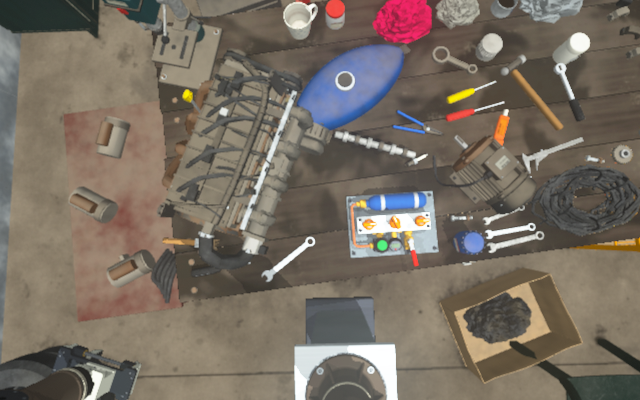

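View pics/scene0.png

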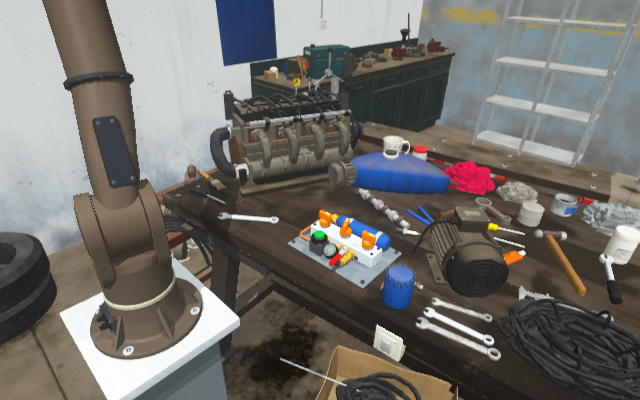

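The plate spans about (348–438, 190–258) in the top picture. The loose cap may be the middle one, near (395,223), and the red lever is near (413,257). I'll enlarge both views.

```bash
python3 - <<'E'
import cv2
a=cv2.imread("pics/top0.png")[185:275,340:445]; cv2.imwrite("pics/tc.png",cv2.resize(a,None,fx=6.5,fy=6.5,interpolation=cv2.INTER_CUBIC))
a=cv2.imread("pics/scene0.png")[200:295,280:410]; cv2.imwrite("pics/sc.png",cv2.resize(a,None,fx=6,fy=6,interpolation=cv2.INTER_CUBIC))
E
```

```text
(no output)
```

View pics/tc.png

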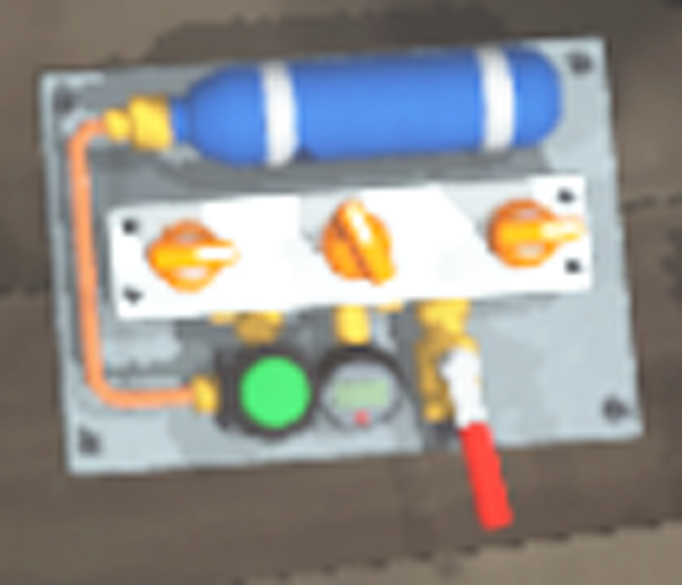

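View pics/sc.png

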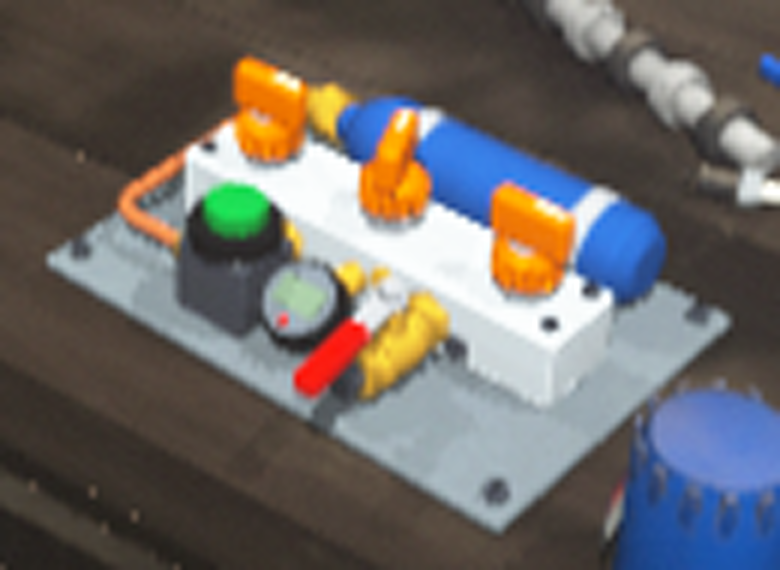

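The middle cap is loose: its wing ends are at about (350,205) and (385,280) in the top crop. The lever points toward the robot, so the vent is open. Next I'll fit the plate pose from both views.

```bash
cat > fit.py <<'E'
import numpy as np
from scipy.optimize import least_squares
K={"top":(381.12,324.105,195.957),"scene":(371.774,314.402,198.02)}
M={"top":np.array([[-0.0256,-0.9939,0.107,0.4907],[-0.9995,0.0274,0.0156,0.0312],[-0.0184,-0.1065,-0.9941,1.2484],[0,0,0,1]]),
"scene":np.array([[0.6964,-0.3506,0.6262,-0.1852],[-0.7174,-0.3638,0.5941,-0.716],[0.0195,-0.863,-0.5049,0.702],[0,0,0,1]])}
crop={"top":(340,185,6.5),"scene":(280,200,6)}
def proj(c,P):
    f,cx,cy=K[c]; q=(np.asarray(P)-M[c][:3,3])@M[c][:3,:3]; return np.array([f*q[...,0]/q[...,2]+cx,f*q[...,1]/q[...,2]+cy]).T
def ray(c,px,z):
    f,cx,cy=K[c]; d=M[c][:3,:3]@[(px[0]-cx)/f,(px[1]-cy)/f,1]; o=M[c][:3,3]; return o+d*(z-o[2])/d[2]
def full(c,u): a,b,s=crop[c]; return np.array([a+(u[0]+.5)/s-.5,b+(u[1]+.5)/s-.5])
if __name__=="__main__":
    obs=[("top",(108,210),(27,115,48)),("top",(582,176),(27,-115,48)),("top",(592,287),(-27,-115,48)),("top",(120,318),(-27,115,48)),
    ("top",(275,392),(-66,45,69)),("scene",(236,197),(-66,45,69)),
    ("scene",(548,352),(-27,-115,48)),("scene",(608,300),(27,-115,48)),("scene",(188,150),(-27,115,48)),("scene",(270,72),(0,80,98)),("scene",(535,200),(0,-80,98))]
    def W(p,m): c,s=np.cos(p[2]),np.sin(p[2]); m=np.array(m)/1000; return np.array([p[0]+c*m[0]-s*m[1],p[1]+s*m[0]+c*m[1],m[2]])
    r=lambda p:np.concatenate([proj(c,W(p,m))-full(c,u) for c,u,m in obs])
    s=least_squares(r,[.45,-.1,0],loss="soft_l1"); print(s.x); print(np.round(r(s.x).reshape(-1,2),1).tolist())
    for n,m in dict(cap=(0,0,101),btn=(-66,45,69),pivot=(-60,-45,57)).items(): print(n,W(s.x,m))
    for u,z in (((475,428),.063),((500,528),.063),((352,203),.101),((386,278),.101)): print(ray("top",full("top",u),z))
E
python3 fit.py
```

```text
[ 0.52964302 -0.1650185   0.03269303]
[[-0.0, -0.6], [0.3, 0.3], [0.3, 0.4], [-0.7, -0.0], [-0.4, -0.0], [-0.2, 1.2], [0.5, -0.7], [1.4, -0.9], [-0.8, 0.1], [0.2, 0.3], [-0.4, 0.5]]
cap [ 0.52964302 -0.1650185   0.101     ]
btn [ 0.46220736 -0.1221999   0.069     ]
pivot [ 0.471146   -0.21195568  0.057     ]
[ 0.44276605 -0.21756047  0.063     ]
[ 0.395962   -0.22692122  0.063     ]
[ 0.5485337 -0.1582038  0.101    ]
[ 0.51363005 -0.1722423   0.101     ]
```

Units first: shifts go in shares of 50 mm and turns go in shares of 2 rad. So -0.04 m is -0.8, -0.037 m is -0.74.

```bash
cat > go.py <<'E'
import sys,numpy as np
from scipy.spatial.transform import Rotation as R
from cell import arm
from fit import ray
o=arm.observe(); r=R.from_rotvec(o["ee_rot"]).as_matrix(); p=o["position"]; psi=np.degrees(np.arctan2(r[1,1],r[0,1]))
print("t",round(o["clock"],2),"p",p.round(4),"psi",psi.round(1),"tilt",r[:2,2].round(3),"F",o["force"].round(1),"q7",o["joints"][6].round(2),"w",round(o["width"],3))
for a in sys.argv[1:]:
    x,y,z,t=eval(a); d=r.T@(np.array([x,y,z])-p); print(a,"d",d.round(4),"turn(tool z)",np.radians((psi-t+180)%360-180).round(3),"norm",np.linalg.norm(d).round(3))
E
echo '[0,0,-0.8,0,0,0,0,-0.8,0,0,-0.2,-0.3,-0.8,0,0,-0.6,-0.74,0,0,0,-0.6,-0.74,0,0,0,-0.6,-0.74,0,0,0,-0.6,-0.74,0,0,0,-0.6,-0.74,0,0,0,-0.6,-0.74,0,0,0,-0.6,-0.74,0,0,0]' > mv.in && python3 nudge.py mv.in 20
python3 go.py .36,.15,.34,60 .4037,-.1893,.20,10.9
python3 -c "
from fit import ray
print(ray('top',(471,241),.096),ray('top',(228,262),.05))"
```

```text
clock: 1.1
position: [0.3159, 0.2661, 0.3465]
ee_rot: [-0.48, -3.104, 0.0]
force: [0.9, -0.4, 0.0]
width: 0.178
gripper_force: 0.0
t 1.1 p [0.3159 0.2661 0.3465] psi 72.4 tilt [-0.  0.] F [ 0.9 -0.4  0. ] q7 0.43 w 0.178
.36,.15,.34,60 d [-0.0771 -0.0973  0.0065] turn(tool z) 0.217 norm 0.124
.4037,-.1893,.20,10.9 d [-0.2212 -0.4076  0.1465] turn(tool z) 1.074 norm 0.486
[ 0.46758792 -0.38529913  0.096     ] [0.42081817 0.3550647  0.05      ]
```

Scaled: -0.041 m is -0.82, -0.022 m is -0.44.

```bash
echo '[-0.44,-0.82,0,0,0,-0.44,-0.82,0,0,0,-0.44,-0.82,0,0,0,-0.44,-0.82,0,0,0,-0.44,-0.82,0,0,0,-0.44,-0.82,0,0,0,-0.44,-0.82,0,0,0,-0.44,-0.82,0,0,0,-0.44,-0.82,0,0,0,-0.44,-0.82,0,0,0]' > mv.in && python3 nudge.py mv.in >/dev/null
echo '[0,0,0.4,0.067,0,0,0,0.4,0.067,0,0,0,0.4,0.067,0,0,0,0.4,0.067,0,0,0,0.4,0.067,0,0,0,0.4,0.067,0,0,0,0.4,0.067,0,0,0,0.4,0.067,0,0,0,0,0,0]' > mv.in && python3 nudge.py mv.in >/dev/null
python3 go.py .4037,-.1893,.12,10.9 .4037,-.1893,.052,10.9
```

```text
t 3.0 p [ 0.4    -0.1884  0.1848] psi 10.9 tilt [-0.004  0.   ] F [-1.2 -0.4  0.6] q7 0.9 w 0.006
.4037,-.1893,.12,10.9 d [-0.0016  0.0038  0.0648] turn(tool z) -0.001 norm 0.065
.4037,-.1893,.052,10.9 d [-0.0017  0.0041  0.1328] turn(tool z) -0.001 norm 0.133
```

Scaled: 0.04 m is 0.8, 0.013 m is 0.26.

```bash
echo '[0,0.04,0.8,0,0,0,0.04,0.8,0,0,0,0,0.8,0,0,0,0,0.26,0,0,-0.16,0,0,0,0,-0.16,0,0,0,0,0,0,0,0,0]' > mv.in && python3 nudge.py mv.in
echo '[-0.126,-0.03,0,-0.05,0,-0.126,-0.03,0,-0.05,0,-0.126,-0.03,0,-0.05,0,-0.126,-0.03,0,-0.05,0,-0.126,-0.03,0,-0.05,0,-0.126,-0.03,0,-0.05,0,-0.126,-0.03,0,-0.05,0]' > mv.in && python3 nudge.py mv.in
python3 go.py
```

```text
clock: 3.7
position: [0.41, -0.206, 0.0553]
ee_rot: [1.996, 2.422, 0.001]
force: [0.1, -0.3, 0.6]
width: 0.004
gripper_force: 0.0
clock: 4.4
position: [0.4202, -0.2475, 0.0549]
ee_rot: [1.038, 2.964, 0.0]
force: [-1.8, 0.4, -1.1]
width: 0.003
gripper_force: 0.6
t 4.4 p [ 0.4202 -0.2475  0.0549] psi 51.4 tilt [ 0.001 -0.   ] F [-1.8  0.4 -1.1] q7 1.79 w 0.003
```

Scaled: -0.0063 m is -0.126, -0.0015 m is -0.03, -0.1 rad / 2 = -0.05.

```bash
echo '[-0.126,-0.03,0,-0.05,0,-0.126,-0.03,0,-0.05,0,-0.126,-0.03,0,-0.05,0,-0.126,-0.03,0,-0.05,0,-0.126,-0.03,0,-0.05,0,-0.126,-0.03,0,-0.05,0,-0.126,-0.03,0,-0.05,0]' > mv.in && python3 nudge.py mv.in
python3 go.py
echo '[-0.06,0,0,0,0,-0.06,0,0,0,0,0,0,0,0,0]' > mv.in && python3 nudge.py mv.in
```

```text
clock: 5.1
position: [0.4566, -0.2731, 0.055]
ee_rot: [-0.041, 3.141, -0.001]
force: [-2.3, 1.0, -0.0]
width: 0.004
gripper_force: 0.7
t 5.1 p [ 0.4566 -0.2731  0.055 ] psi 91.5 tilt [ 0.001 -0.001] F [-2.3  1.  -0. ] q7 2.33 w 0.004
clock: 5.4
position: [0.4571, -0.273, 0.0544]
ee_rot: [0.029, -3.134, -0.002]
force: [-16.5, 0.1, 13.6]
width: 0.005
gripper_force: 9.0
```

Scaled: -0.04 m is -0.8, -0.03 m is -0.6.

```bash
echo '[0.24,0,0,0,0,0.2,0,0,0,0,0,0,-0.8,0,0,0,0,-0.8,0,0,0,0,-0.6,0,0.45,0,0,0,0,0.45]' > mv.in && python3 nudge.py mv.in
python3 go.py .530,-.165,.16,111.9
```

```text
clock: 6.0
position: [0.4425, -0.2746, 0.1683]
ee_rot: [-0.033, 3.134, -0.005]
force: [-0.8, 0.3, -0.5]
width: 0.132
gripper_force: 0.0
t 6.0 p [ 0.4425 -0.2746  0.1683] psi 91.2 tilt [ 0.008 -0.003] F [-0.8  0.3 -0.5] q7 2.25 w 0.132
.530,-.165,.16,111.9 d [-0.0897  0.1078  0.0087] turn(tool z) -0.361 norm 0.14
```

Scaled: 0.036 m is 0.72, -0.03 m is -0.6, -0.12 rad / 2 = -0.06.

```bash
echo '[-0.6,0.72,0,0,0.45,-0.6,0.72,0,0,0.45,-0.6,0.72,0.06,0,0.45,0,0,0.06,-0.06,0.45,0,0,0.06,-0.06,0.45,0,0,0,-0.06,0.45,0,0,0,0,0.45]' > mv.in && python3 nudge.py mv.in
python3 go.py .530,-.165,.082,111.9
python3 - <<'E'
from cell import arm
import cv2
out=[]
a=arm.get_image("top")["image"][180:280,335:450]; s=arm.get_image("scene")["image"][190:290,280:410]
import numpy as np
a=cv2.resize(a,(390,340),interpolation=2); s=cv2.resize(s,(410,340),interpolation=2); cv2.imwrite("pics/p5.png",np.hstack([a,s]))
E
```

```text
clock: 6.7
position: [0.5278, -0.163, 0.1546]
ee_rot: [-0.598, 3.084, 0.0]
force: [-0.4, -0.2, -1.0]
width: 0.45
gripper_force: 0.0
t 6.7 p [ 0.5278 -0.163   0.1546] psi 112.0 tilt [0. 0.] F [-0.4 -0.2 -1. ] q7 2.32 w 0.45
.530,-.165,.082,111.9 d [-0.0012 -0.0027  0.0726] turn(tool z) 0.001 norm 0.073
```

View pics/p5.png

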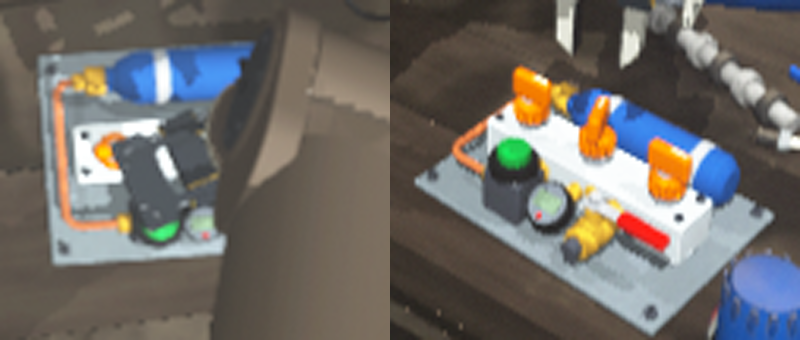

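The lever (right half, near (640,232)) now lies along the row, so the vent is shut. The fingers hang above the middle cap. Next: descend and grip.

Scaled: 0.02 m is 0.4, 0.011 m is 0.22.

```bash
echo '[-0.02,-0.04,0.4,0,0.45,0,-0.02,0.4,0,0.45,0,0,0.4,0,0.45,0,0,0.22,0,0.45,0,0,0,0,0.45,0,0,0,0,0.0,0,0,0,0,0.0,0,0,0,0,0.0,0,0,0,0,0.0]' > mv.in && python3 nudge.py mv.in 30
python3 go.py
```

```text
clock: 7.7
position: [0.5304, -0.1655, 0.0843]
ee_rot: [-0.595, 3.084, -0.0]
force: [-1.5, 3.6, 0.5]
width: 0.149
gripper_force: 2.4
t 7.7 p [ 0.5304 -0.1655  0.0843] psi 111.8 tilt [ 0.001 -0.   ] F [-1.5  3.6  0.5] q7 2.36 w 0.149
```

Scaled: 0.0002 m is 0.004, 0.1 rad / 2 = 0.05.

```bash
echo '[0,0,0,0,0,0,0,0,0,0,0,0,0.004,0.05,0,0,0,0.004,0.05,0,0,0,0.004,0.05,0,0,0,0.004,0.05,0,0,0,0.004,0.05,0]' > mv.in && python3 nudge.py mv.in
python3 go.py
```

```text
clock: 8.4
position: [0.5305, -0.1654, 0.0833]
ee_rot: [0.193, 3.135, 0.0]
force: [-0.9, 1.8, 7.4]
width: 0.14
gripper_force: 29.7
t 8.4 p [ 0.5305 -0.1654  0.0833] psi 83.0 tilt [0.001 0.   ] F [-0.9  1.8  7.4] q7 1.96 w 0.14
```

Scaled: 0.0002 m is 0.004, 0.0001 m is 0.002, 0.1 rad / 2 = 0.05.

```bash
echo '[0,0,0.002,0.05,0,0,0,0.002,0.05,0,0,0,0.002,0.05,0,0,0,0.004,0.05,0,0,0,0.004,0.05,0,0,0,0.004,0.05,0,0,0,0.004,0.05,0,0,0,0.004,0.05,0,0,0,0.004,0.05,0,0,0,0,0,0]' > mv.in && python3 nudge.py mv.in
python3 -c "
from cell import arm;o=arm.observe();print(o['ft_torque'])"
python3 go.py
```

```text
clock: 9.4
position: [0.5305, -0.1655, 0.0819]
ee_rot: [1.536, 2.739, 0.001]
force: [-1.5, 1.2, 8.4]
width: 0.14
gripper_force: 29.8
[ 0.29640966  0.29655513 -0.0300497 ]
t 9.4 p [ 0.5305 -0.1655  0.0819] psi 31.4 tilt [ 0.001 -0.   ] F [-1.5  1.2  8.4] q7 1.25 w 0.14
```

Target is ψ≈1.9°, about 0.51 rad more; I'll watch the torque for the stop.

Scaled: 0.0002 m is 0.004, 0.1 rad / 2 = 0.05.

```bash
T='from cell import arm;o=arm.observe();print(o["ft_torque"])'
echo '[0,0,0.004,0.05,0,0,0,0.004,0.05,0,0,0,0.004,0.05,0,0,0,0.004,0.05,0,0,0,0,0.025,0,0,0,0,0,0]' > mv.in && python3 nudge.py mv.in >/dev/null
python3 go.py; python3 -c "$T"
echo '[0,0,0,0.025,0,0,0,0,0.025,0,0,0,0,0,0]' > mv.in && python3 nudge.py mv.in >/dev/null
python3 go.py; python3 -c "$T"
```

```text
t 10.0 p [ 0.5305 -0.1655  0.0811] psi 5.7 tilt [0.001 0.   ] F [-1.2  1.7  9.8] q7 0.9 w 0.14
[ 0.32224764  0.46683892 -0.04807726]
t 10.3 p [ 0.5304 -0.1656  0.081 ] psi 0.0 tilt [ 0.001 -0.   ] F [-1.7  0.6  9.4] q7 0.82 w 0.143
[0.18206021 0.33497074 0.34483141]
```

Scaled: 0.06 rad / 2 = 0.03.

```bash
T='from cell import arm;o=arm.observe();print(o["ft_torque"])'
echo '[0,0,0,0.03,0,0,0,0,0,0,0,0,0,0,0]' > mv.in && python3 nudge.py mv.in >/dev/null
python3 go.py; python3 -c "$T"
```

```text
t 10.6 p [ 0.5304 -0.1656  0.081 ] psi -3.2 tilt [ 0.001 -0.   ] F [-1.8  0.9  8.9] q7 0.78 w 0.147
[0.11399916 0.38066542 0.77719527]
```

Scaled: -0.04 m is -0.8, -0.03 m is -0.6.

```bash
echo '[0,0,0,0,0.45,0,0,0,0,0.45,0,0,0,0,0.45,0,0,-0.6,0,0.45,0,0,-0.8,0,0.45,0,0,-0.8,0,0,-0.4,-0.8,0,0,0,-0.4,-0.8,0,0,0,-0.4,-0.8,0,0,0,0,0,0,0,0]' > mv.in && python3 nudge.py mv.in
python3 go.py .4622,-.1222,.12,-3.2
python3 - <<'E'
from cell import arm
import cv2, numpy as np
a=arm.get_image("top")["image"][180:280,335:450]; s=arm.get_image("scene")["image"][190:290,280:410]
a=cv2.resize(a,(390,340),interpolation=2); s=cv2.resize(s,(410,340),interpolation=2); cv2.imwrite("pics/p6.png",np.hstack([a,s]))
E
```

```text
clock: 11.6
position: [0.4012, -0.2204, 0.1903]
ee_rot: [-2.291, -2.146, -0.001]
force: [0.3, 0.6, 0.3]
width: 0.064
gripper_force: 0.0
t 11.6 p [ 0.4012 -0.2204  0.1903] psi -3.7 tilt [-0.001  0.003] F [0.3 0.6 0.3] q7 0.76 w 0.064
.4622,-.1222,.12,-3.2 d [0.1017 0.0545 0.0705] turn(tool z) -0.009 norm 0.135
```

View pics/p6.png

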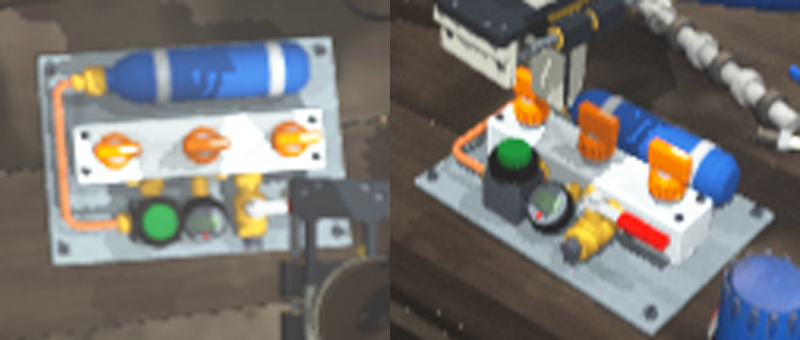

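The middle wing is now in line with the row, near (205,147) in the left half, and the other two are unchanged. I'll do a closer check of its white line before pressing.

```bash
python3 - <<'E'
from cell import arm
import cv2, numpy as np
a=arm.get_image("top")["image"][208:240,355:435]; s=arm.get_image("scene")["image"][205:255,310:378]
a=cv2.resize(a,(700,280),interpolation=2); s=cv2.resize(s,(400,294),interpolation=2); s=cv2.copyMakeBorder(s,0,0,0,300,0)
cv2.imwrite("pics/p7.png",np.vstack([a,s]))
E
```

```text
(no output)
```

View pics/p7.png

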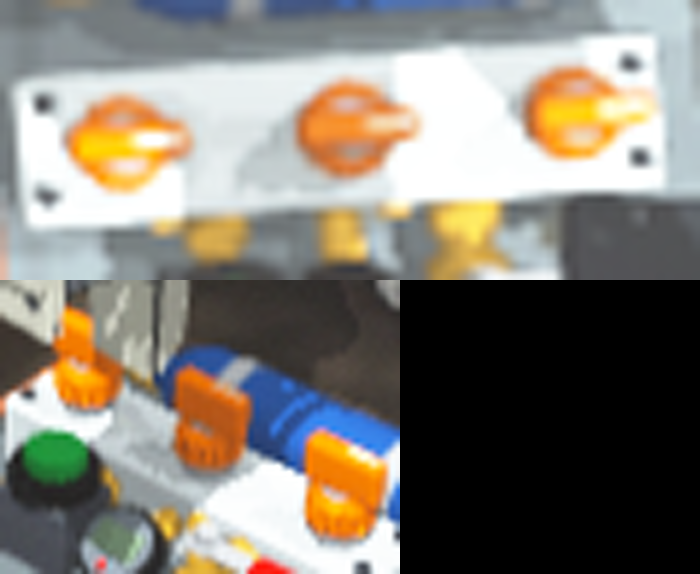

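The middle cap's white line, near (390,123), points right to its mark, so the cap is home. Next is the button.

Scaled: 0.034 m is 0.68, 0.02 m is 0.4.

```bash
echo '[0.68,0.36,0.2,0,0,0.68,0.36,0.4,0,0,0.68,0.36,0.4,0,0,0,0,0.4,0,0,0,0,0,0,0]' > mv.in && python3 nudge.py mv.in
python3 go.py .4622,-.1222,.075,-3.2
```

```text
clock: 12.3
position: [0.4663, -0.1178, 0.1181]
ee_rot: [-2.279, -2.159, 0.006]
force: [-0.5, -1.1, 0.8]
width: 0.005
gripper_force: 0.0
t 12.3 p [ 0.4663 -0.1178  0.1181] psi -3.1 tilt [-0.004 -0.001] F [-0.5 -1.1  0.8] q7 0.66 w 0.005
.4622,-.1222,.075,-3.2 d [-0.0046 -0.0037  0.0432] turn(tool z) 0.002 norm 0.044
```

Scaled: 0.02 m is 0.4, -0.0045 m is -0.09.

```bash
echo '[-0.09,-0.07,0.4,0,0,0,0,0.4,0,0,0,0,0.04,0,0,0,0,0,0,0]' > mv.in && python3 nudge.py mv.in >/dev/null
python3 go.py .4622,-.1222,.062,-3.2
echo '[0,0,0.08,0,0,0,0,0.08,0,0,0,0,0.08,0,0,0,0,0.04,0,0]' > mv.in && python3 nudge.py mv.in
python3 go.py
```

```text
t 12.7 p [ 0.463  -0.1246  0.0789] psi -3.4 tilt [-0. -0.] F [ 0.4 -0.4  0.3] q7 0.74 w 0.006
.4622,-.1222,.062,-3.2 d [ 0.0024 -0.0009  0.0169] turn(tool z) -0.003 norm 0.017
clock: 13.1
position: [0.464, -0.1244, 0.0655]
ee_rot: [2.284, 2.155, 0.003]
force: [-8.3, 4.7, 48.5]
width: 0.005
gripper_force: 24.5
t 13.1 p [ 0.464  -0.1244  0.0655] psi -3.3 tilt [0.002 0.   ] F [-8.3  4.7 48.5] q7 0.77 w 0.005
```

Scaled: -0.0015 m is -0.03.

```bash
echo '[0,0,-0.03,0,0,0,0,0,0,0]' > mv.in && python3 nudge.py mv.in
python3 - <<'E'
from cell import arm
import cv2, numpy as np
s=arm.get_image("scene")["image"][190:270,295:395]
cv2.imwrite("pics/p8.png",cv2.resize(s,(700,560),interpolation=2))
E
python3 go.py
```

```text
clock: 13.3
position: [0.4638, -0.1243, 0.0666]
ee_rot: [2.284, 2.155, 0.002]
force: [1.4, -0.1, 5.3]
width: 0.005
gripper_force: 2.8
t 13.35 p [ 0.4638 -0.1243  0.0665] psi -3.3 tilt [ 0.002 -0.   ] F [-0.  -1.   5.4] q7 0.77 w 0.005
```

View pics/p8.png

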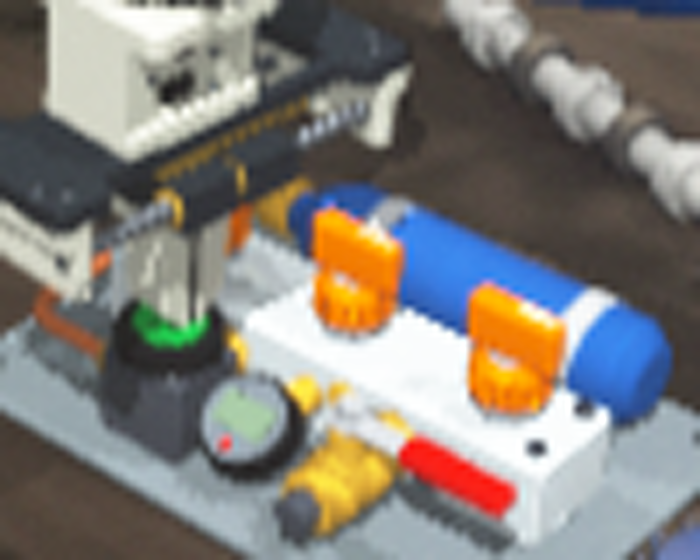

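The fingers are on the green button (about (170,325)). The 5.4 N reading with the hard stop 1 mm lower fits the spring, so I'll press to the stop lightly and hold.

Scaled: 0.0011 m is 0.022.

```bash
echo '[0,0,0.022,0,0,0,0,0,0,0,0,0,0,0,0,0,0,0,0,0]' > mv.in && python3 nudge.py mv.in

```

```text
clock: 13.75
position: [0.4638, -0.1244, 0.066]
ee_rot: [2.284, 2.155, 0.003]
force: [-3.6, 0.9, 21.9]
width: 0.004
gripper_force: 10.8
```

Scaled: -0.04 m is -0.8, -0.03 m is -0.6.

```bash
echo '[0,0,0,0,0,0,0,0,0,0,0,0,0,0,0,0,0,0,0,0,0,0,0,0,0,0,0,0,0,0,0,0,0,0,0,0,0,0,0,0,0,0,0,0,0]' > mv.in && python3 nudge.py mv.in
echo '[0,0,0,0,0,0,0,0,0,0,0,0,0,0,0,0,0,0,0,0,0,0,0,0,0,0,0,0,0,0,0,0,0,0,0,0,0,0,0,0,0,0,0,0,0]' > mv.in && python3 nudge.py mv.in
echo '[0,0,-0.4,0,0,0,0,-0.8,0,0,0,0,-0.8,0,0,0,0,-0.6,0,0,-0.4,-0.8,0,0,0,-0.4,-0.8,0,0,0,-0.4,-0.8,0,0,0,0,0,0,0,0]' > mv.in && python3 nudge.py mv.in
python3 - <<'E'
from cell import arm
import cv2, numpy as np
a=arm.get_image("top")["image"][180:280,335:450]; s=arm.get_image("scene")["image"][190:290,280:410]
a=cv2.resize(a,(390,340),interpolation=2); s=cv2.resize(s,(410,340),interpolation=2); cv2.imwrite("pics/p9.png",np.hstack([a,s]))
E
```

```text
clock: 14.65
position: [0.4638, -0.1243, 0.066]
ee_rot: [2.284, 2.155, 0.003]
force: [-2.2, 1.4, 20.8]
width: 0.005
gripper_force: 10.8
clock: 15.55
position: [0.4639, -0.1243, 0.066]
ee_rot: [2.284, 2.155, 0.003]
force: [-3.0, 1.6, 21.3]
width: 0.004
gripper_force: 10.8
clock: 16.35
position: [0.3344, -0.1779, 0.1941]
ee_rot: [-2.286, -2.147, -0.008]
force: [0.3, 1.0, 0.1]
width: 0.003
gripper_force: 0.0
```

View pics/p9.png

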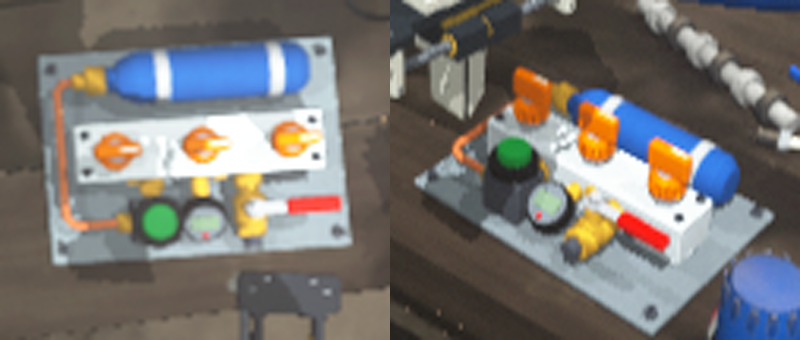

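The lever lies along the row (near (310,206)), all three white lines point right, the button is up and the gripper is clear. Handing in.

```bash
python3 -c "
from cell import arm
print(arm.sign_off())"
```

```text
the job is handed in; nothing more can be done
None
```

The job is handed in: vent lever shut against its stop, loose middle cap screwed home, then the green button held fully down for about 2 s and released, all by 16.4 s; fingertip force on the button briefly reached 48 N before I eased it to about 21 N for the hold.

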